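# Nest the middle-sized tapered sleeve loosely in the steel cone

## Task

Take the middle-sized of the three grey tapered sleeves by its straight collar and nest it, narrow end down, in the spring-mounted steel cone on the stand. Lower it well into the cone before letting go, and stop before it wedges: let it rest there loosely by its own weight, upright, without pushing the cone down on its springs. Leave the small and the large sleeve standing where they are.

Things in the scene. Friction and masses are not known exactly. Their poses are not given: they have to be found in the camera images.
- sleeve_middle_center (a point): middle-sized grey sleeve, loose, about 60 g, 72 mm high, upright on its narrow end. Lower 42 mm: taper, diameter 32 mm at the foot to 49 mm; upper 30 mm: straight round collar, 49 mm, gripped across from above in any yaw (collar's middle is 21 mm above this point). Hollow, open at both ends, wall 4 mm. Point on the axis, half-way up (36 mm over the foot); z up the axis
- cone_mouth (a point): centre of the rim of a steel cone on a fixed stand (base 100 mm wide); rim 85 mm over the bench; z up. Bore 44 mm at the rim, 24 mm at its open lower end 50 mm below, wall 4 mm. Same taper as the sleeves: at loose rest the middle sleeve's centre is about 6 mm above the rim (foot 30 mm below it, collar from 12 mm above). Pressed, the cone sinks on springs (about 2 N, then 1.5 N/mm)
- sleeve_small_center (a point): the small grey sleeve, to be left alone: loose, 52 mm high, 20 mm diameter at the foot, collar 32 mm in diameter. The point is on the axis, half-way up (26 mm above the foot); z up.
- sleeve_large_center (a point): the large grey sleeve, to be left alone: loose, 72 mm high, 48 mm diameter at the foot, collar 65 mm in diameter. The point is on the axis, half-way up (36 mm above the foot); z up.

How it is judged:
By the outcome, as a careful person would: the job done as asked, in the order asked, and still so for the second after the job is handed in, with the robot touching nothing.
It also fails if it takes over 43 s, if anything falls off the work surface, if the arm or the gripper's body presses on something with over 40 N, if the wrist force passes 120 N, or if a joint passes its speed limit or range.

## Robot

A 7-joint arm with a two-finger parallel gripper is mounted at the origin on a cart in front of the work surface, level with it; the furniture and walls round the work are solid. World frame = base frame: x ahead of the robot, y to its left, z up, the work surface at z = 0. Lengths are in m, angles in rad, forces in N, time in s.
With the tool pointing down it reaches from about 0.4 to 0.9 m from the base axis. Payload 5.5 kg.
Tool frame: the origin (TCP) lies at the very end of the fingers, on their centre line; the grasp point (between the pads) lies 19 mm behind it; z points along the fingers, x is the direction in which the jaws open and shut, and the axes are right-handed (so a half turn about z gives the same grasp; the last joint's range is limited). The gripper opens to 85 mm and grips with 20 to 120 N. Pads are 22 mm wide; open, the fingers measure 114 mm over their backs; the gripper's body (76 mm by 85 mm) begins 54 mm behind the grasp point. The pads swing forward as they close: fully open they stand 13 mm farther back than shut.
Start: joints at [-0.864, 0.501, -0.427, 1.55, 0.221, 1.138, -0.21], TCP at [0.279, 0.587, 0.231] pointing down, gripper open.
Joint ranges: [-2.88, 2.88], [-0.31, 2.03], [-1.54, 1.56], [0.2, 2.42], [-1.41, 4.55], [0.19, 2.02], [-2.57, 2.57]. Speed limits (rad/s): [2.57, 2.57, 3.14, 3.14, 3.14, 3.14, 3.14].

## Interface

Orientations are given as a unit quaternion [x, y, z, w].
In Python, from station import ctrl, optics gives the robot as it stands.
- The arm moves only by the shell command python3 -m jog 'ROWS' [FORCE]. ROWS is JSON, a list of rows, each an object of numbers: "rx", "ry", "rz": the turn, a rotation vector about the tool's x, y, z in degrees; "tx", "ty", "tz": the shift along the tool's x, y, z in m; "grip": the gripper command: -1 is shut, 1 is fully open, values between are in proportion. In form: [{"rx": .., "ry": .., "rz": .., "tx": .., "ty": .., "tz": .., "grip": ..}, ...]. A call has 1 to 8 rows; each row is the pose to reach, as a shift and turn from the pose commanded when the call began, along the tool's axes at that moment; what a row does not reach only later rows make up. A row lasts 1/8 s, in which the tool goes at most 62.5 mm and 10.7 degrees, less where a joint would pass 70% of its speed; a pose out of reach is approached as far as the arm can. A call with a gripper value outside its range is refused whole. The fingers move at their own pace and stop on an object; FORCE is the grip in N (left out, the last holds). Time passes only in rows, so rows that repeat a pose let the fingers close. It gives the time, the measured TCP pose, the force and the opening at its end, in the units of the state.
- ctrl.read_state(): the state, without advancing time (a new reading comes with each control period).
- optics.read_camera(name): name is "scene" or "top"; returns a dict with "image" (400x640x3 uint8, red, green, blue), "mtx" (3x3 intrinsics, pixels), "camera_from_world" (4x4, takes a point from world to camera coordinates). Camera axes: x right, y down, z forward; pixel columns grow to the right and rows downward; lengths in m; the calibration is good to about 2 mm. A picture is of the moment at which its call begins. There is no depth.
- ctrl.sign_off(): hands the job in, once; it reports no verdict.
The state is a dict: "time_s": time; "joint_pos": joint angles; "joint_velocities": joint speeds; "joint_efforts": joint torques, N m; "eef_pos": TCP position; "orientation": TCP orientation; "ft_force": force on the tool from outside, world axes, zero at the start; "moment": the same for the moment, N m; "grip_width": opening from 0.0 (shut) to 1.0 (fully open).
Only numpy, scipy, OpenCV 4.12 (cv2) and the standard library are available. Lean on these libraries where they do the work, as an engineer would, in place of code of your own. Each camera call takes 0.05 s, during which the arm holds its last target. There are 200 camera calls.

## Working session

There is one attempt and no reset: what is moved stays moved. The work goes in short steps, Python scripts to look and compute and a shell command to move; the robot and the scene stay as the last step left them, time stands still between calls to the robot, and variables do not carry over. Pictures are saved under pics/ and viewed, about 8 in all and at most 12, crops included, and the job is handed in when it is done.

```bash
mkdir -p pics; ls; python3 - <<'E'
from station import ctrl, optics
import cv2, numpy as np
np.set_printoptions(suppress=True,precision=4)
s=ctrl.read_state(); print({k:np.round(v,4) for k,v in s.items()})
for n in("scene","top"):
    d=optics.read_camera(n); cv2.imwrite(f"pics/{n}0.png",d["image"][:,:,::-1]); np.savez(f"{n}0.npz",**d)
    print(n,d["mtx"],d["camera_from_world"])
E
```

```text
pics
{'time_s': np.float64(0.0), 'joint_pos': array([-0.8638,  0.5019, -0.4268,  1.5515,  0.2208,  1.1383, -0.2103]), 'joint_velocities': array([-0.0001,  0.0002,  0.0027,  0.0003,  0.0011, -0.0008, -0.0006]), 'joint_efforts': array([  0.0018, -56.9522,  -5.8153, -28.0931,   0.0107,   0.0121,
        -0.    ]), 'eef_pos': array([0.2788, 0.5864, 0.2302]), 'orientation': array([ 0.8454,  0.5342, -0.0009,  0.0005]), 'ft_force': array([0.7781, 0.9003, 0.7204]), 'moment': array([-0.0319,  0.0276, -0.0494]), 'grip_width': np.float64(1.0051)}
scene [[478.6979   0.     317.1502]
 [  0.     478.6979 194.2502]
 [  0.       0.       1.    ]] [[ 0.9696 -0.2444  0.0135 -0.5769]
 [-0.1877 -0.778  -0.5995 -0.0016]
 [ 0.157   0.5788 -0.8002  1.0945]
 [ 0.      0.      0.      1.    ]]
top [[477.7362   0.     319.0838]
 [  0.     477.7362 194.8038]
 [  0.       0.       1.    ]] [[-0.0037 -1.      0.0033 -0.2018]
 [-0.9889  0.0031 -0.1484  0.5841]
 [ 0.1484 -0.0038 -0.9889  0.9433]
 [ 0.      0.      0.      1.    ]]
```

View pics/top0.png

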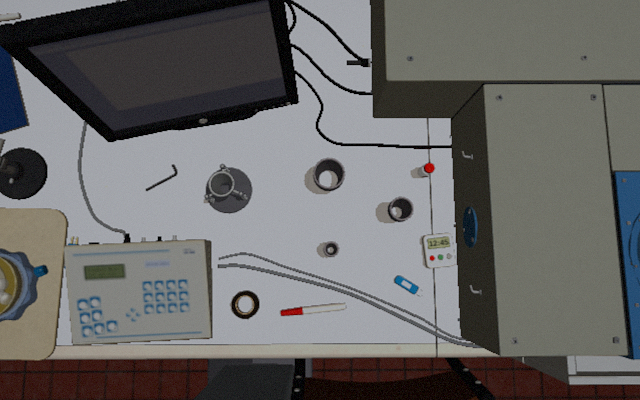

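View pics/scene0.png

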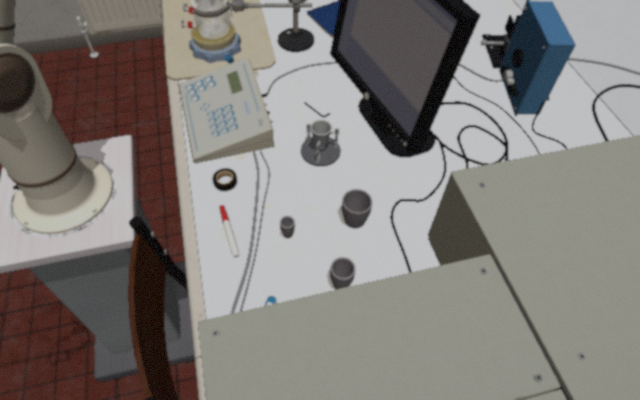

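Top view: cone mouth is near (222,182), large sleeve (328,175), middle sleeve (400,209), small sleeve (331,249), with a tall cabinet to the right of col 455. In the scene view the cone is near (320,130), large (357,208), middle (342,272), small (288,227). Next come enlarged crops and first ray casts.

```bash
cat > h.py <<'E'
import numpy as np, cv2
def ray(d,uv):
    T=d["camera_from_world"];R=T[:3,:3]
    v=R.T@np.linalg.inv(d["mtx"])@[uv[0],uv[1],1]; return -R.T@T[:3,3],v
def onz(d,uv,z):
    o,v=ray(d,uv); return o+v*(z-o[2])/v[2]
def proj(d,p):
    T=d["camera_from_world"];q=d["mtx"]@(T[:3,:3]@np.asarray(p)+T[:3,3]); return q[:2]/q[2]
def tri(d1,u1,d2,u2):
    (o1,v1),(o2,v2)=ray(d1,u1),ray(d2,u2)
    k=np.linalg.lstsq(np.c_[v1,-v2],o2-o1,rcond=None)[0]
    a,b=o1+v1*k[0],o2+v2*k[1]; return (a+b)/2,np.linalg.norm(a-b)
E
python3 - <<'E'
from h import *
np.set_printoptions(suppress=True,precision=4)
t=dict(np.load("top0.npz"));s=dict(np.load("scene0.npz"))
print("cams",ray(t,(0,0))[0],ray(s,(0,0))[0])
for n,uv,z in(("cone",(222,182),.085),("large",(328,174),.072),("mid",(400,209),.072),("small",(331,249),.052)):
    p=onz(t,uv,z);print(n,p,proj(s,p))
# sleeve contours, both views
for n,d in(("top",t),("scene",s)):
    g=cv2.cvtColor(d["image"],cv2.COLOR_RGB2GRAY)
    tiles=[]
    for c in ([(225,187),(400,209)] if n=="top" else [(320,140),(342,272)]):
        x,y=c;tiles.append(cv2.resize(d["image"][y-30:y+30,x-35:x+35,::-1],None,fx=5.5,fy=5,interpolation=cv2.INTER_CUBIC))
    globals()[n+"row"]=np.hstack(tiles)
cv2.imwrite("pics/crop0.png",np.vstack([toprow,scenerow]))
E
```

```text
cams [ 0.4368 -0.2     1.0203] [ 0.3873 -0.7757  0.8827]
cone [ 0.6035 -0.0109  0.085 ] [322.3245 126.6938]
large [ 0.6216 -0.2219  0.072 ] [355.6686 199.5758]
mid [ 0.5499 -0.3654  0.072 ] [341.5844 265.8119]
small [ 0.4716 -0.2274  0.052 ] [286.6676 221.0068]
```

View pics/crop0.png

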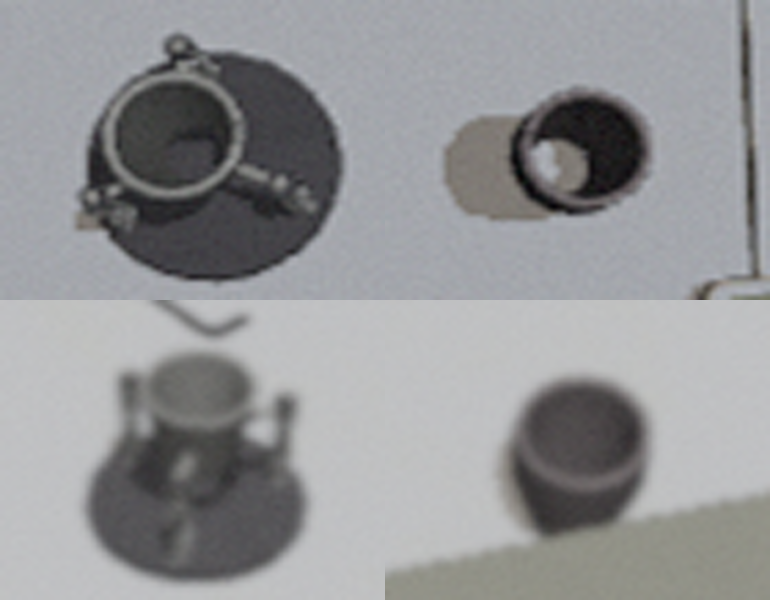

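Crops: cone rim ellipse is centred near (175,134) in the top tile, with three posts around it. The middle sleeve rim is centred near (586,148) in the top tile and (583,433) in the scene tile. I'll refine these by fitting circles in the rim planes. I also need to look at the flask apparatus near the arm's path.

```bash
cat >> h.py <<'E'
from scipy.ndimage import map_coordinates
from scipy.optimize import least_squares
def rim(d,c0,z,R,kind,angs):
    """edge points about c0 in plane z; kind +1: dark->bright outward; fixed radius robust fit"""
    g=cv2.cvtColor(d["image"],cv2.COLOR_RGB2GRAY).astype(float)
    rr=np.arange(R-.007,R+.007,.0003);P=[]
    for a in np.radians(angs):
        uv=np.array([proj(d,(c0[0]+r*np.cos(a),c0[1]+r*np.sin(a),z)) for r in rr])
        v=map_coordinates(g,[uv[:,1],uv[:,0]],order=1); k=np.argmax(kind*np.gradient(cv2.GaussianBlur(v[:,None],(1,9),2,borderType=cv2.BORDER_REPLICATE)[:,0]) if kind else cv2.GaussianBlur(v[:,None],(1,9),2)[:,0])
        P.append([c0[0]+rr[k]*np.cos(a),c0[1]+rr[k]*np.sin(a)])
    P=np.array(P); f=lambda c:np.hypot(*(P-c).T)-R
    s=least_squares(f,c0[:2],loss="soft_l1",f_scale=.0007); return s.x,np.sqrt(np.median(f(s.x)**2))
E
python3 - <<'E'
from h import *
np.set_printoptions(suppress=True,precision=4)
t=dict(np.load("top0.npz"));s=dict(np.load("scene0.npz"))
print("cone tri",*tri(t,(221.5,183.5),s,(321.1,127.6)))
print("mid tri",*tri(t,(401.2,208.4),s,(342.8,268.3)))
c=onz(t,(221.5,183.5),.085);m=onz(t,(401.2,208.4),.072)
for i in range(2):
  c,e=rim(t,c[:2],.085,.024,0,range(0,360,8)); print("cone top",c,e)
for i in range(2):
  m,e=rim(t,m[:2],.072,.0245,1,range(-130,60,5)); print("mid top",m,e)
c2=onz(s,(321.1,127.6),.085)[:2];m2=onz(s,(342.8,268.3),.072)[:2]; print(c2,m2)
for i in range(2):
  c2,e=rim(s,c2,.085,.024,0,range(0,360,8)); print("cone scene",c2,e)
  m2,e=rim(s,m2,.072,.0245,1,range(0,180,5)); print("mid scene",m2,e)
for n,uv in(("stand",(20,172)),("board",(65,210)),("boardr",(65,350)),("cab",(470,209)),("cab",(455,120)),("mon",(110,140))): print(n,onz(t,uv,0))
a=s["image"][:110,150:350,::-1];b=t["image"][120:370,:230,::-1]
cv2.imwrite("pics/ob0.png",np.vstack([cv2.resize(a,(600,300)),cv2.resize(b,(600,300))]))
E
```

```text
cone tri [ 0.6012 -0.0092  0.0809] 0.0001083407022140497
mid tri [ 0.5517 -0.3687  0.0672] 2.4883335203357535e-05
cone top [ 0.6013 -0.0086] 0.000467312966561155
cone top [ 0.6017 -0.0082] 0.000823286912887751
mid top [ 0.5481 -0.3653] 0.0010237731512344227
mid top [ 0.5487 -0.3647] 0.0010866380416776529
[ 0.6    -0.0131] [ 0.5507 -0.371 ]
cone scene [ 0.6023 -0.0085] 0.0025912847125599305
mid scene [ 0.5495 -0.3731] 0.000983473171792598
cone scene [ 0.6025 -0.0078] 0.0037226076025892937
mid scene [ 0.5493 -0.3731] 0.0009105640690520406
stand [0.6421 0.445  0.    ]
board [0.5587 0.3413 0.    ]
boardr [0.269  0.3195 0.    ]
cab [ 0.558  -0.5287  0.    ]
cab [ 0.7565 -0.5055  0.    ]
mon [0.713  0.2543 0.    ]
```

View pics/ob0.png

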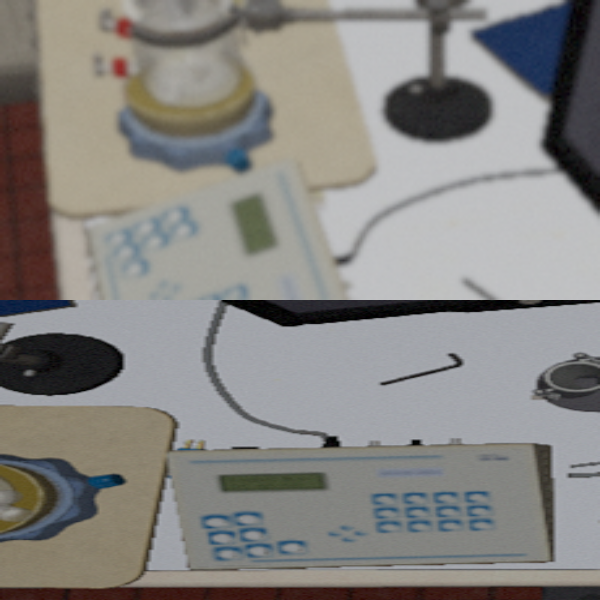

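Scene crop shows a glass vessel (px ~(215,38)) held by a clamp on a stand, between the arm's start and the work. It must be avoided, so I'll estimate its location and set the route.

```bash
python3 - <<'E'
from h import *
np.set_printoptions(suppress=True,precision=3)
t=dict(np.load("top0.npz"));s=dict(np.load("scene0.npz"))
p,e=tri(t,(1,285),s,(214,33));print("vessel",p,e)
for uv in((213,12),(215,0),(295,0),(296,38),(310,5)):
    o,v=ray(s,uv)
    for name,xy in(("vessel",p[:2]),("stand",np.array([.642,.445]))):
        k=(xy-o[:2])@v[:2]/(v[:2]@v[:2]); q=o+k*v; print(uv,name,q,np.hypot(*(q[:2]-xy)))
from station import ctrl
from scipy.spatial.transform import Rotation as R
st=ctrl.read_state();M=R.from_quat(st["orientation"]).as_matrix();print(M)
p0=st["eef_pos"]
for w in([.2,.36,.45],[.44,0,.45],[.549,-.369,.2]): print(w,M.T@(np.array(w)-p0))
E
```

```text
vessel [0.403 0.407 0.087] 0.0017726332913014643
(213, 12) vessel [0.41  0.407 0.15 ] 0.006470129440572373
(213, 12) stand [0.41  0.449 0.124] 0.23164451609335318
(215, 0) vessel [0.42  0.406 0.184] 0.016968036217709034
(215, 0) stand [0.421 0.451 0.157] 0.22075817826524416
(295, 0) vessel [0.624 0.361 0.183] 0.22517255477276535
(295, 0) stand [0.641 0.445 0.131] 0.0009298146894187658
(296, 38) vessel [0.624 0.361 0.067] 0.22526232123844298
(296, 38) stand [0.641 0.445 0.007] 0.0008333962778270911
(310, 5) vessel [0.66  0.344 0.174] 0.26438111647833457
(310, 5) stand [0.682 0.435 0.116] 0.041323311996255954
[[ 0.429  0.903 -0.001]
 [ 0.903 -0.429 -0.002]
 [-0.002 -0.    -1.   ]]
[0.2, 0.36, 0.45] [-0.239  0.026 -0.219]
[0.44, 0, 0.45] [-0.461  0.397 -0.219]
[0.549, -0.369, 0.2] [-0.747  0.654  0.032]
```

```bash
python3 -m jog '[{"tz":-0.06},{"tz":-0.12},{"tz":-0.17,"tx":-0.04},{"tz":-0.21,"tx":-0.08},{"tz":-0.23,"tx":-0.13},{"tz":-0.23,"tx":-0.18},{"tz":-0.23,"tx":-0.21,"ty":0.02},{"tz":-0.23,"tx":-0.21,"ty":0.02}]'
```

```text
$[0]: bad value
```

```bash
python3 -m jog '[{"rx":0,"ry":0,"rz":0,"tx":0,"ty":0,"tz":-0.06,"grip":1},{"rx":0,"ry":0,"rz":0,"tx":0,"ty":0,"tz":-0.12,"grip":1},{"rx":0,"ry":0,"rz":0,"tx":-0.04,"ty":0,"tz":-0.17,"grip":1},{"rx":0,"ry":0,"rz":0,"tx":-0.08,"ty":0,"tz":-0.21,"grip":1},{"rx":0,"ry":0,"rz":0,"tx":-0.13,"ty":0,"tz":-0.23,"grip":1},{"rx":0,"ry":0,"rz":0,"tx":-0.18,"ty":0,"tz":-0.23,"grip":1},{"rx":0,"ry":0,"rz":0,"tx":-0.21,"ty":0.02,"tz":-0.23,"grip":1},{"rx":0,"ry":0,"rz":0,"tx":-0.21,"ty":0.02,"tz":-0.23,"grip":1}]'; python3 -c "
from station import ctrl; print(ctrl.read_state()['joint_pos'])"
```

```text
time_s: 1.1
eef_pos: [0.2076, 0.3866, 0.4618]
orientation: [0.846, 0.533, 0.001, 0.001]
ft_force: [0.1, -0.2, -0.6]
grip_width: 0.997
[-0.68766484 -0.05507772 -0.42617475  1.68641352 -0.02082037  1.50456425
  0.01191463]
```

```bash
python3 -m jog '[{"rx":0,"ry":0,"rz":10,"tx":-0.02,"ty":0.058,"tz":0,"grip":1},{"rx":0,"ry":0,"rz":20,"tx":-0.04,"ty":0.115,"tz":0,"grip":1},{"rx":0,"ry":0,"rz":30,"tx":-0.065,"ty":0.17,"tz":0,"grip":1},{"rx":0,"ry":0,"rz":40,"tx":-0.095,"ty":0.225,"tz":0,"grip":1},{"rx":0,"ry":0,"rz":50,"tx":-0.13,"ty":0.28,"tz":0,"grip":1},{"rx":0,"ry":0,"rz":60,"tx":-0.17,"ty":0.32,"tz":0,"grip":1},{"rx":0,"ry":0,"rz":70,"tx":-0.21,"ty":0.35,"tz":0,"grip":1},{"rx":0,"ry":0,"rz":80,"tx":-0.25,"ty":0.375,"tz":0,"grip":1}]'; python3 - <<'E'
from station import ctrl
import numpy as np
from scipy.spatial.transform import Rotation as R
s=ctrl.read_state();M=R.from_quat(s["orientation"]).as_matrix();print(s["joint_pos"],M,np.degrees(np.arctan2(M[1,0],M[0,0])))
print(M.T@(np.array([.55,-.368,.2])-s["eef_pos"]))
E
```

```text
time_s: 2.1
eef_pos: [0.4392, 0.0007, 0.4606]
orientation: [0.991, -0.137, -0.0, 0.0]
ft_force: [0.7, -0.8, -0.3]
grip_width: 1.002
[-0.17005144 -0.06484511  0.10039131  1.70188805  0.00684637  1.50528885
 -0.34548731] [[ 9.62380643e-01 -2.71702819e-01 -1.03703167e-03]
 [-2.71703352e-01 -9.62380964e-01 -4.10638862e-04]
 [-8.86447803e-04  6.76955873e-04 -9.99999378e-01]] -15.765657757570024
[0.20706714 0.32453102 0.26062885]
```

```bash
python3 -m jog '[{"rx":0,"ry":0,"rz":2,"tx":0.03,"ty":0.045,"tz":0.02,"grip":1},{"rx":0,"ry":0,"rz":4,"tx":0.06,"ty":0.09,"tz":0.04,"grip":1},{"rx":0,"ry":0,"rz":6,"tx":0.09,"ty":0.135,"tz":0.07,"grip":1},{"rx":0,"ry":0,"rz":8,"tx":0.115,"ty":0.18,"tz":0.10,"grip":1},{"rx":0,"ry":0,"rz":10,"tx":0.14,"ty":0.22,"tz":0.14,"grip":1},{"rx":0,"ry":0,"rz":12,"tx":0.165,"ty":0.26,"tz":0.18,"grip":1},{"rx":0,"ry":0,"rz":12,"tx":0.19,"ty":0.295,"tz":0.22,"grip":1},{"rx":0,"ry":0,"rz":12,"tx":0.207,"ty":0.3245,"tz":0.26,"grip":1}]'; python3 - <<'E'
from station import ctrl,optics
from h import *
from scipy.spatial.transform import Rotation as R
s=ctrl.read_state();M=R.from_quat(s["orientation"]).as_matrix();print(s["joint_pos"],np.degrees(np.arctan2(M[1,0],M[0,0])))
for xy in((.5487,-.3647),(.5517,-.3687),(.5493,-.3731)):print(M.T@(np.array([*xy,.036])-s["eef_pos"]))
im=[]
for n,c in(("top",(400,209)),("scene",(342,250))):
    d=optics.read_camera(n);np.savez(n+"1.npz",**d);x,y=c
    print(n,proj(d,s["eef_pos"]));im.append(cv2.resize(d["image"][y-50:y+50,x-60:x+60,::-1],(396,330),interpolation=cv2.INTER_CUBIC))
cv2.imwrite("pics/v1.png",np.hstack(im))
E
```

```text
time_s: 3.1
eef_pos: [0.5527, -0.3669, 0.1985]
orientation: [0.972, -0.237, -0.001, 0.0]
ft_force: [1.4, 0.5, 0.8]
grip_width: 1.002
[ 0.28899092  0.54076706  0.36500261  1.56624964 -0.209746    1.07437186
  0.22859797] -27.397789807327953
[-0.0043779  -0.00024095  0.16252437]
[1.26261489e-04 1.92988843e-03 1.62521368e-01]
[2.01903697e-05 6.94075064e-03 1.62524346e-01]
top [413.26305762 198.78542834]
scene [347.43094734 230.36860587]
```

View pics/v1.png

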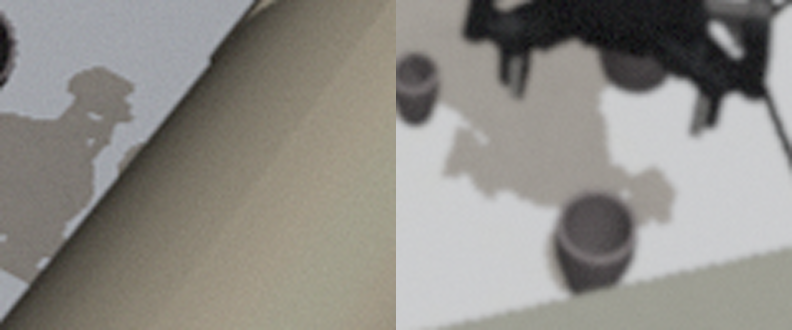

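Scene view: fingers straddle the middle sleeve's position from above. Their tips are at crop (515,97) and (703,130) and the sleeve rim is below at (597,225). The large and small sleeves are clear. Descending.

```bash
python3 -m jog '[{"rx":0,"ry":0,"rz":0,"tx":-0.002,"ty":0.0015,"tz":0.05,"grip":1},{"rx":0,"ry":0,"rz":0,"tx":-0.002,"ty":0.0015,"tz":0.09,"grip":1},{"rx":0,"ry":0,"rz":0,"tx":-0.002,"ty":0.0015,"tz":0.12,"grip":1},{"rx":0,"ry":0,"rz":0,"tx":-0.002,"ty":0.0015,"tz":0.14,"grip":1},{"rx":0,"ry":0,"rz":0,"tx":-0.002,"ty":0.0015,"tz":0.155,"grip":1},{"rx":0,"ry":0,"rz":0,"tx":-0.002,"ty":0.0015,"tz":0.162,"grip":1},{"rx":0,"ry":0,"rz":0,"tx":-0.002,"ty":0.0015,"tz":0.162,"grip":1}]' 20; python3 - <<'E'
from station import ctrl,optics
from h import *
im=[]
d=optics.read_camera("scene");np.savez("scene2.npz",**d);x,y=342,250
cv2.imwrite("pics/v2.png",cv2.resize(d["image"][y-50:y+50,x-60:x+60,::-1],(600,500),interpolation=cv2.INTER_CUBIC))
E
```

```text
time_s: 4.08
eef_pos: [0.5493, -0.3663, 0.0395]
orientation: [0.971, -0.237, 0.0, 0.0]
ft_force: [-0.4, -0.6, 0.4]
grip_width: 0.999
```

View pics/v2.png

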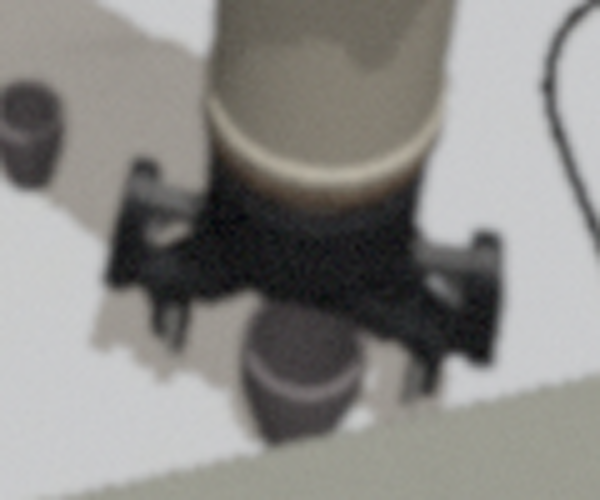

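Scene view: the fingers stand either side of the sleeve (tips ~(172,350) and (427,395), rim centre ~(305,350)). The sleeve seems a few mm further along tool +y, so I nudge and close.

```bash
python3 -m jog '[{"rx":0,"ry":0,"rz":0,"tx":0,"ty":0.0025,"tz":0.0,"grip":1},{"rx":0,"ry":0,"rz":0,"tx":0,"ty":0.0025,"tz":0.0,"grip":0.2},{"rx":0,"ry":0,"rz":0,"tx":0,"ty":0.0025,"tz":0.0,"grip":-1},{"rx":0,"ry":0,"rz":0,"tx":0,"ty":0.0025,"tz":0.0,"grip":-1},{"rx":0,"ry":0,"rz":0,"tx":0,"ty":0.0025,"tz":0.0,"grip":-1},{"rx":0,"ry":0,"rz":0,"tx":0,"ty":0.0025,"tz":0.0,"grip":-1},{"rx":0,"ry":0,"rz":0,"tx":0,"ty":0.0025,"tz":0.0,"grip":-1},{"rx":0,"ry":0,"rz":0,"tx":0,"ty":0.0025,"tz":0.0,"grip":-1}]' 30
```

```text
time_s: 5.12
eef_pos: [0.5482, -0.3687, 0.0398]
orientation: [0.971, -0.237, 0.0, 0.0]
ft_force: [-0.7, 1.1, 5.9]
grip_width: 0.568
```

Opening 0.568 × 85 ≈ 48 mm, which matches the 49 mm collar. Lift.

```bash
python3 -m jog '[{"rx":0,"ry":0,"rz":0,"tx":0,"ty":0,"tz":-0.01,"grip":-1},{"rx":0,"ry":0,"rz":0,"tx":0,"ty":0,"tz":-0.04,"grip":-1},{"rx":0,"ry":0,"rz":0,"tx":0,"ty":0,"tz":-0.08,"grip":-1},{"rx":0,"ry":0,"rz":0,"tx":0,"ty":0,"tz":-0.13,"grip":-1},{"rx":0,"ry":0,"rz":0,"tx":0,"ty":0,"tz":-0.17,"grip":-1},{"rx":0,"ry":0,"rz":0,"tx":0,"ty":0,"tz":-0.18,"grip":-1}]' && python3 -m jog '[{"rx":0,"ry":0,"rz":0,"tx":-0.01,"ty":-0.03,"tz":0,"grip":-1},{"rx":0,"ry":0,"rz":0,"tx":-0.03,"ty":-0.08,"tz":0,"grip":-1},{"rx":0,"ry":0,"rz":0,"tx":-0.05,"ty":-0.135,"tz":0,"grip":-1},{"rx":0,"ry":0,"rz":0,"tx":-0.07,"ty":-0.19,"tz":0,"grip":-1},{"rx":0,"ry":0,"rz":0,"tx":-0.09,"ty":-0.245,"tz":0,"grip":-1},{"rx":0,"ry":0,"rz":0,"tx":-0.105,"ty":-0.3,"tz":0,"grip":-1},{"rx":0,"ry":0,"rz":0,"tx":-0.115,"ty":-0.335,"tz":0,"grip":-1},{"rx":0,"ry":0,"rz":0,"tx":-0.118,"ty":-0.3445,"tz":0,"grip":-1}]'
python3 - <<'E'
from station import ctrl,optics
from h import *
s=ctrl.read_state();print(s["eef_pos"],s["grip_width"],s["ft_force"],s["joint_pos"])
im=[]
for n,c in(("top",(222,182)),("scene",(320,110))):
    d=optics.read_camera(n);np.savez(n+"3.npz",**d);x,y=c
    print(n,proj(d,s["eef_pos"]),proj(d,s["eef_pos"]-[0,0,.040]));im.append(cv2.resize(d["image"][y-50:y+50,x-60:x+60,::-1],(396,330),interpolation=cv2.INTER_CUBIC))
cv2.imwrite("pics/v3.png",np.hstack(im))
E
```

```text
time_s: 5.88
eef_pos: [0.5492, -0.3696, 0.2228]
orientation: [0.971, -0.237, 0.003, 0.001]
ft_force: [0.2, -0.4, -0.7]
grip_width: 0.571
time_s: 6.88
eef_pos: [0.6011, -0.0043, 0.2177]
orientation: [0.972, -0.234, -0.001, -0.0]
ft_force: [-0.9, -1.0, 0.4]
grip_width: 0.566
[ 0.60114097 -0.00425296  0.21768133] 0.5660492847835429 [-0.89760156 -0.99545285  0.36363146] [-0.25276419  0.40341819  0.27985295  1.710229   -0.12688338  1.04828959
 -0.40367383]
top [202.7323899  169.82131694] [208.029369   174.28498286]
scene [321.8274309   79.97702264] [321.4368397   94.47385866]
```

View pics/v3.png

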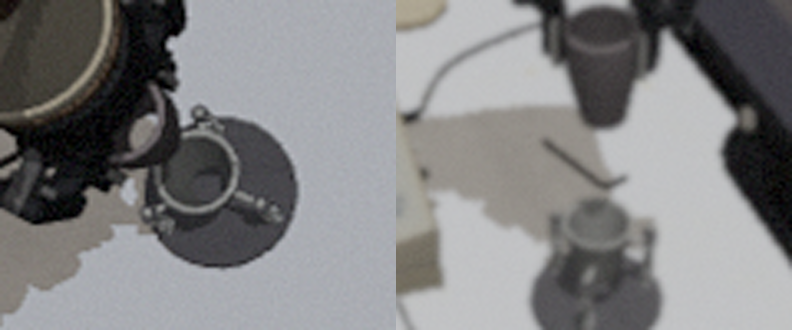

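Scene view: sleeve is held upright in the jaws (foot ~(604,118) in the crop) straight above the cone rim (597,223). In the top view the gripper hides most of it. I'll lower to just above the rim, let it settle, and measure from there.

```bash
python3 -m jog '[{"rx":0,"ry":0,"rz":0,"tx":0,"ty":0,"tz":0.03,"grip":-1},{"rx":0,"ry":0,"rz":0,"tx":0,"ty":0,"tz":0.06,"grip":-1},{"rx":0,"ry":0,"rz":0,"tx":0,"ty":0,"tz":0.075,"grip":-1},{"rx":0,"ry":0,"rz":0,"tx":0,"ty":0,"tz":0.08,"grip":-1},{"rx":0,"ry":0,"rz":0,"tx":0,"ty":0,"tz":0.08,"grip":-1},{"rx":0,"ry":0,"rz":0,"tx":0,"ty":0,"tz":0.08,"grip":-1}]'
python3 - <<'E'
from station import ctrl,optics
from h import *
s=ctrl.read_state();print(s["eef_pos"],s["grip_width"],s["ft_force"],s["orientation"])
im=[]
for n,c in(("top",(222,185)),("scene",(320,120))):
    d=optics.read_camera(n);np.savez(n+"4.npz",**d);x,y=c
    print(n,proj(d,s["eef_pos"]),proj(d,s["eef_pos"]-[0,0,.040]));im.append(cv2.resize(d["image"][y-33:y+33,x-26:x+26,::-1],(390,495),interpolation=cv2.INTER_CUBIC))
cv2.imwrite("pics/v4.png",np.hstack(im))
E
```

```text
time_s: 7.72
eef_pos: [0.6027, -0.0086, 0.1404]
orientation: [0.971, -0.237, 0.001, -0.0]
ft_force: [-0.4, 0.4, -0.7]
grip_width: 0.567
[ 0.60273194 -0.00855296  0.1404262 ] 0.5673539668966291 [-0.37201085  0.39370401 -0.69623415] [ 9.71476752e-01 -2.37132779e-01  9.44836599e-04 -2.69450354e-04]
top [214.86599876 177.24373272] [219.21390869 181.02638002]
scene [322.26050033 108.37764787] [321.87843457 121.268349  ]
```

View pics/v4.png

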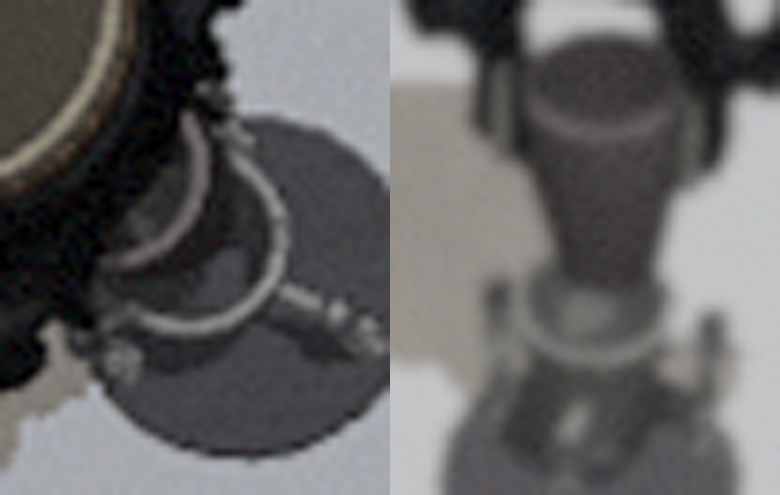

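Scene crop: foot (centre x≈606) hovers just over the bore, and the cone rim spans x 520–665 (centre ≈592), so the sleeve is a little too far right. Top crop shows the arcs of the sleeve rim and the cone rim. I'll fit both.

```bash
python3 - <<'E'
from h import *
np.set_printoptions(suppress=True,precision=4)
t=dict(np.load("top4.npz"));s=dict(np.load("scene4.npz"))
e=np.array([.6027,-.0086,.1404])
def fit(d,org,P,z,R):
    X=np.array([onz(d,((x+.5)/7.5-.5+org[0],(y+.5)/7.5-.5+org[1]),z)[:2] for x,y in P])
    r=least_squares(lambda c:np.hypot(*(X-c).T)-R,X.mean(0)); return r.x,np.abs(r.fun).max()
sl=[(190,120),(203,150),(205,180),(195,210),(175,238),(145,257),(110,266)]
co=[(235,155),(258,180),(275,215),(280,240),(272,275),(250,305),(220,322),(190,328),(155,322),(130,312)]
print("top sleeve rim",*fit(t,(196,152),sl,e[2]+.032,.0225)); print("top cone",*fit(t,(196,152),co,.085,.024))
f=lambda x,y,z:onz(s,((x-390+.5)/7.5-.5+294,(y+.5)/7.5-.5+87),z)[:2]
u=np.array([-.235,-.972]) # ground dir towards camera
u=(np.linalg.inv(np.eye(2))@(ray(s,(0,0))[0][:2]-e[:2]));u/=np.linalg.norm(u);print(u)
print("scene foot",f(606,283,e[2]-.04)-.016*u,"cone",f(592,362,.085)-.026*u)
print("scene collar",f(603,138,e[2]+.032)-.0245*u)
E
```

```text
top sleeve rim [ 0.6016 -0.0074] 0.00027977906922954307
top cone [ 0.6008 -0.0086] 0.0012805556120187717
[-0.2704 -0.9628]
scene foot [ 0.6057 -0.0029] cone [ 0.5999 -0.0102]
scene collar [ 0.6021 -0.0076]
```

```bash
cat >> h.py <<'E'
def mids(d,rows,c,lo=18):
    """midpoints between strongest left/right edges of the dark body about column c"""
    g=cv2.GaussianBlur(cv2.cvtColor(d["image"],cv2.COLOR_RGB2GRAY),(0,0),.8).astype(float);out=[]
    for y in rows:
        x=np.arange(c-lo,c+lo+.01,.1);v=map_coordinates(g,[np.full_like(x,y),x],order=3);dv=np.gradient(v)
        L=x<c; out.append((y,x[L][np.argmin(dv[L])],x[~L][np.argmax(dv[~L])]))
    return np.array(out)
E
python3 - <<'E'
from h import *
np.set_printoptions(suppress=True,precision=2)
s=dict(np.load("scene4.npz"));m=mids(s,range(105,125),322,12)
print(np.c_[m,m[:,1:].mean(1)])
s0=dict(np.load("scene0.npz"));m=mids(s0,range(122,133),321,14);print(np.c_[m,m[:,1:].mean(1)])
for z in(.17,.14,.1):print(proj(s,(.6022,-.0078,z)))
E
```

```text
[[105.   310.   332.4  321.2 ]
 [106.   310.   332.4  321.2 ]
 [107.   310.2  332.3  321.25]
 [108.   310.6  332.4  321.5 ]
 [109.   312.   332.3  322.15]
 [110.   312.4  332.5  322.45]
 [111.   312.6  332.   322.3 ]
 [112.   313.   331.5  322.25]
 [113.   313.2  331.1  322.15]
 [114.   313.7  330.8  322.25]
 [115.   314.1  330.6  322.35]
 [116.   314.4  330.4  322.4 ]
 [117.   314.7  330.1  322.4 ]
 [118.   315.1  329.9  322.5 ]
 [119.   315.4  329.6  322.5 ]
 [120.   315.4  329.4  322.4 ]
 [121.   315.4  329.1  322.25]
 [122.   316.1  328.9  322.5 ]
 [123.   312.4  329.   320.7 ]
 [124.   312.3  329.4  320.85]]
[[122.   312.8  327.8  320.3 ]
 [123.   312.6  328.8  320.7 ]
 [124.   312.5  329.2  320.85]
 [125.   307.   330.   318.5 ]
 [126.   307.   330.2  318.6 ]
 [127.   307.   330.3  318.65]
 [128.   307.   330.1  318.55]
 [129.   307.   329.9  318.45]
 [130.   307.   330.2  318.6 ]
 [131.   307.   330.2  318.6 ]
 [132.   307.   330.6  318.8 ]]
[322.24  98.15]
[321.94 108.33]
[321.57 121.21]
```

Combined estimate: shift about (-2, -1.8) mm, i.e. tx −1 mm and ty +2.5 mm. Then enter the cone with 10 mm still to spare (2 mm radial clearance) and check forces.

```bash
python3 -m jog '[{"rx":0,"ry":0,"rz":0,"tx":-0.001,"ty":0.0025,"tz":0,"grip":-1},{"rx":0,"ry":0,"rz":0,"tx":-0.001,"ty":0.0025,"tz":0.01,"grip":-1},{"rx":0,"ry":0,"rz":0,"tx":-0.001,"ty":0.0025,"tz":0.02,"grip":-1},{"rx":0,"ry":0,"rz":0,"tx":-0.001,"ty":0.0025,"tz":0.028,"grip":-1},{"rx":0,"ry":0,"rz":0,"tx":-0.001,"ty":0.0025,"tz":0.034,"grip":-1},{"rx":0,"ry":0,"rz":0,"tx":-0.001,"ty":0.0025,"tz":0.034,"grip":-1},{"rx":0,"ry":0,"rz":0,"tx":-0.001,"ty":0.0025,"tz":0.034,"grip":-1}]'
python3 - <<'E'
from station import ctrl,optics
from h import *
s=ctrl.read_state();print(s["eef_pos"],s["grip_width"],s["ft_force"],s["moment"])
im=[]
for n,c in(("top",(222,185)),("scene",(320,125))):
    d=optics.read_camera(n);np.savez(n+"5.npz",**d);x,y=c
    im.append(cv2.resize(d["image"][y-33:y+33,x-26:x+26,::-1],(390,495),interpolation=cv2.INTER_CUBIC))
cv2.imwrite("pics/v5.png",np.hstack(im))
E
```

```text
time_s: 8.7
eef_pos: [0.6, -0.0101, 0.1054]
orientation: [0.971, -0.237, 0.0, -0.0]
ft_force: [-0.8, -0.2, -0.9]
grip_width: 0.571
[ 0.60004921 -0.01011978  0.10543363] 0.5714397897700352 [-0.83392923 -0.2152349  -0.92148005] [-0.01119094  0.01682689 -0.03508082]
```

View pics/v5.png

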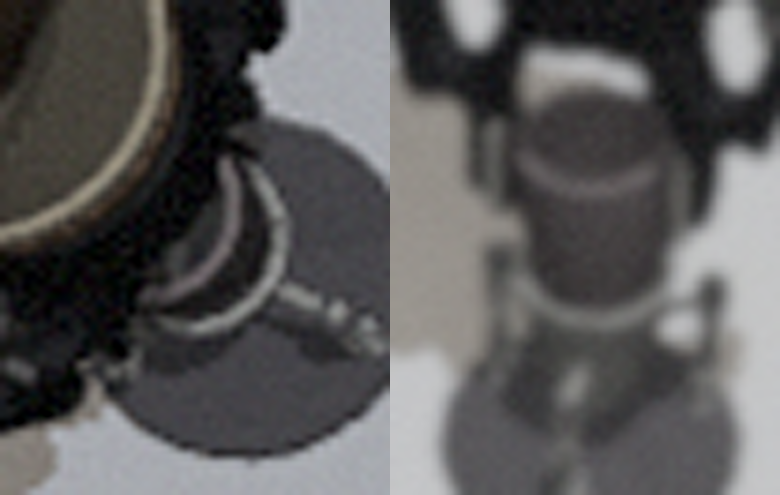

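Both arcs look concentric. In the scene crop the collar spans 520–672 and the cone rim 520–668, with no contact force. Quick numeric check before the final lowering.

```bash
python3 - <<'E'
from h import *
np.set_printoptions(suppress=True,precision=4)
t=dict(np.load("top5.npz"));s=dict(np.load("scene5.npz"))
e=np.array([.6000,-.0101,.1054])
def fit(d,org,P,z,R):
    X=np.array([onz(d,((x+.5)/7.5-.5+org[0],(y+.5)/7.5-.5+org[1]),z)[:2] for x,y in P])
    r=least_squares(lambda c:np.hypot(*(X-c).T)-R,X.mean(0)); return r.x,np.abs(r.fun).max()
print("top sleeve",*fit(t,(196,152),[(233,165),(239,200),(228,240),(200,275),(160,298)],e[2]+.032,.0225))
print("top cone",*fit(t,(196,152),[(258,170),(275,197),(282,235),(270,275),(240,310),(205,328),(160,325)],.085,.024))
u=np.array([-.27,-.963]);f=lambda x,y,z:onz(s,((x-390+.5)/7.5-.5+294,(y+.5)/7.5-.5+92),z)[:2]
print("scene collar",f(594,196,e[2]+.032)-.0245*u,"cone",f(594,326,.085)-.026*u)
E
```

```text
top sleeve [ 0.5999 -0.009 ] 0.001043272236972044
top cone [ 0.6011 -0.0092] 0.0009007189022555151
scene collar [ 0.5996 -0.0099] cone [ 0.6004 -0.011 ]
```

Agreement within about 1 mm (sleeve slightly low in x). Nudge +1 mm x and lower gently towards about 3 mm above the loose rest, watching force.

```bash
python3 -m jog '[{"rx":0,"ry":0,"rz":0,"tx":0.001,"ty":-0.0005,"tz":0.002,"grip":-1},{"rx":0,"ry":0,"rz":0,"tx":0.001,"ty":-0.0005,"tz":0.004,"grip":-1},{"rx":0,"ry":0,"rz":0,"tx":0.001,"ty":-0.0005,"tz":0.0055,"grip":-1},{"rx":0,"ry":0,"rz":0,"tx":0.001,"ty":-0.0005,"tz":0.0055,"grip":-1},{"rx":0,"ry":0,"rz":0,"tx":0.001,"ty":-0.0005,"tz":0.0055,"grip":-1}]'
```

```text
time_s: 9.43
eef_pos: [0.6002, -0.0097, 0.0996]
orientation: [0.972, -0.237, -0.001, -0.0]
ft_force: [-4.9, 1.9, 2.4]
grip_width: 0.568
```

```bash
python3 -m jog '[{"rx":0,"ry":0,"rz":0,"tx":0,"ty":0,"tz":0.001,"grip":-1},{"rx":0,"ry":0,"rz":0,"tx":0,"ty":0,"tz":0.0015,"grip":-1},{"rx":0,"ry":0,"rz":0,"tx":0,"ty":0,"tz":0.0015,"grip":-1},{"rx":0,"ry":0,"rz":0,"tx":0,"ty":0,"tz":0.0015,"grip":-1}]'
```

```text
time_s: 9.93
eef_pos: [0.6003, -0.0097, 0.0983]
orientation: [0.972, -0.237, -0.001, -0.0]
ft_force: [-5.7, 1.6, 4.9]
grip_width: 0.567
```

Lateral force −5.7 N in x: the sleeve touches on the +x side. Back up 2 mm and follow the force (−x).

```bash
python3 -m jog '[{"rx":0,"ry":0,"rz":0,"tx":0,"ty":0,"tz":-0.002,"grip":-1},{"rx":0,"ry":0,"rz":0,"tx":-0.0015,"ty":0.0003,"tz":-0.002,"grip":-1},{"rx":0,"ry":0,"rz":0,"tx":-0.0015,"ty":0.0003,"tz":-0.002,"grip":-1},{"rx":0,"ry":0,"rz":0,"tx":-0.0015,"ty":0.0003,"tz":-0.002,"grip":-1}]'; python3 -m jog '[{"rx":0,"ry":0,"rz":0,"tx":0,"ty":0,"tz":0.001,"grip":-1},{"rx":0,"ry":0,"rz":0,"tx":0,"ty":0,"tz":0.002,"grip":-1},{"rx":0,"ry":0,"rz":0,"tx":0,"ty":0,"tz":0.002,"grip":-1},{"rx":0,"ry":0,"rz":0,"tx":0,"ty":0,"tz":0.002,"grip":-1}]'
```

```text
time_s: 10.42
eef_pos: [0.5997, -0.0098, 0.1003]
orientation: [0.971, -0.237, 0.0, 0.0]
ft_force: [-1.1, 0.9, 1.1]
grip_width: 0.571
time_s: 10.92
eef_pos: [0.5995, -0.0097, 0.0982]
orientation: [0.971, -0.237, -0.0, 0.0]
ft_force: [-2.3, 1.0, 1.6]
grip_width: 0.57
```

```bash
python3 -m jog '[{"rx":0,"ry":0,"rz":0,"tx":-0.001,"ty":0,"tz":0,"grip":-1},{"rx":0,"ry":0,"rz":0,"tx":-0.001,"ty":0,"tz":0,"grip":-1},{"rx":0,"ry":0,"rz":0,"tx":-0.001,"ty":0,"tz":0,"grip":-1}]'; python3 -m jog '[{"rx":0,"ry":0,"rz":0,"tx":0,"ty":0,"tz":0.001,"grip":-1},{"rx":0,"ry":0,"rz":0,"tx":0,"ty":0,"tz":0.001,"grip":-1},{"rx":0,"ry":0,"rz":0,"tx":0,"ty":0,"tz":0.001,"grip":-1}]'
```

```text
time_s: 11.3
eef_pos: [0.5991, -0.0096, 0.0983]
orientation: [0.971, -0.237, 0.001, 0.0]
ft_force: [0.4, -0.5, -1.0]
grip_width: 0.571
time_s: 11.68
eef_pos: [0.5991, -0.0096, 0.0976]
orientation: [0.971, -0.237, 0.001, -0.0]
ft_force: [0.9, -0.9, 1.6]
grip_width: 0.57
```

Free of contact (forces within noise), about 2.5 mm above the loose rest. Open gently.

```bash
python3 -m jog '[{"rx":0,"ry":0,"rz":0,"tx":0,"ty":0,"tz":0,"grip":0.16},{"rx":0,"ry":0,"rz":0,"tx":0,"ty":0,"tz":0,"grip":0.2},{"rx":0,"ry":0,"rz":0,"tx":0,"ty":0,"tz":0,"grip":0.25},{"rx":0,"ry":0,"rz":0,"tx":0,"ty":0,"tz":0,"grip":0.35},{"rx":0,"ry":0,"rz":0,"tx":0,"ty":0,"tz":0,"grip":0.5},{"rx":0,"ry":0,"rz":0,"tx":0,"ty":0,"tz":0,"grip":0.5},{"rx":0,"ry":0,"rz":0,"tx":0,"ty":0,"tz":0,"grip":0.5}]'; python3 - <<'E'
from station import ctrl,optics
from h import *
im=[]
for n,c in(("top",(222,185)),("scene",(320,125))):
    d=optics.read_camera(n);np.savez(n+"6.npz",**d);x,y=c
    im.append(cv2.resize(d["image"][y-33:y+33,x-26:x+26,::-1],(390,495),interpolation=cv2.INTER_CUBIC))
cv2.imwrite("pics/v6.png",np.hstack(im))
E
```

```text
time_s: 12.55
eef_pos: [0.5985, -0.0092, 0.0973]
orientation: [0.972, -0.237, -0.0, -0.0]
ft_force: [0.3, -0.2, 0.0]
grip_width: 0.747
```

View pics/v6.png

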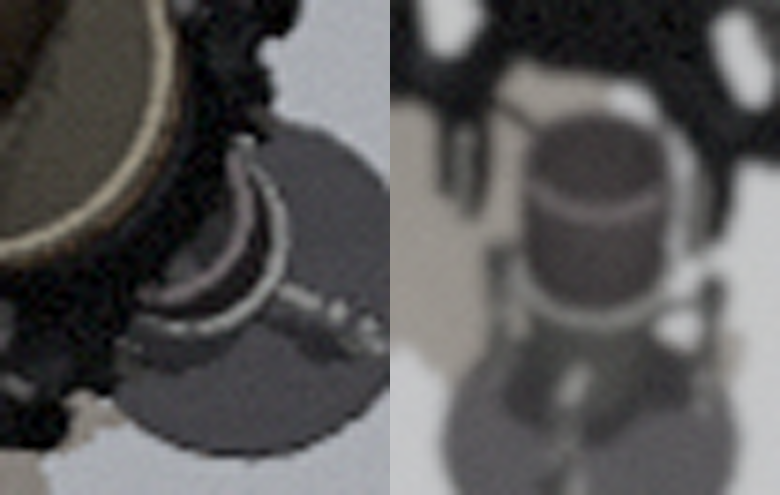

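Scene crop: jaws are clear of the collar on both sides and the sleeve sits upright and centred in the cone rim (rim bottom y≈325, same as before, so not pushed down). Rise straight up slowly, then retreat.

```bash
python3 -m jog '[{"rx":0,"ry":0,"rz":0,"tx":0,"ty":0,"tz":-0.005,"grip":0.5},{"rx":0,"ry":0,"rz":0,"tx":0,"ty":0,"tz":-0.015,"grip":0.5},{"rx":0,"ry":0,"rz":0,"tx":0,"ty":0,"tz":-0.03,"grip":0.5},{"rx":0,"ry":0,"rz":0,"tx":0,"ty":0,"tz":-0.055,"grip":0.5},{"rx":0,"ry":0,"rz":0,"tx":0,"ty":0,"tz":-0.09,"grip":0.5},{"rx":0,"ry":0,"rz":0,"tx":0,"ty":0,"tz":-0.13,"grip":0.5},{"rx":0,"ry":0,"rz":0,"tx":0,"ty":0,"tz":-0.18,"grip":0.5},{"rx":0,"ry":0,"rz":0,"tx":0,"ty":0,"tz":-0.2,"grip":0.5}]' && python3 -m jog '[{"rx":0,"ry":0,"rz":0,"tx":-0.05,"ty":0.02,"tz":-0.03,"grip":0.5},{"rx":0,"ry":0,"rz":0,"tx":-0.1,"ty":0.04,"tz":-0.06,"grip":0.5},{"rx":0,"ry":0,"rz":0,"tx":-0.14,"ty":0.06,"tz":-0.1,"grip":0.5},{"rx":0,"ry":0,"rz":0,"tx":-0.16,"ty":0.08,"tz":-0.12,"grip":0.5},{"rx":0,"ry":0,"rz":0,"tx":-0.16,"ty":0.08,"tz":-0.12,"grip":0.5},{"rx":0,"ry":0,"rz":0,"tx":-0.16,"ty":0.08,"tz":-0.12,"grip":0.5}]'; python3 - <<'E'
from station import ctrl,optics
from h import *
np.set_printoptions(suppress=True,precision=4)
im=[];D={}
for n,c in(("top",(222,185)),("scene",(320,125))):
    d=D[n]=optics.read_camera(n);np.savez(n+"7.npz",**d);x,y=c
    im.append(cv2.resize(d["image"][y-33:y+33,x-26:x+26,::-1],(390,495),interpolation=cv2.INTER_CUBIC))
cv2.imwrite("pics/v7.png",np.hstack(im))
# others unmoved?
for n,b in(("top",(295,150,365,265)),("scene",(270,180,385,245))):
    a=np.load(n+"0.npz")["image"].astype(int);q=D[n]["image"].astype(int);x0,y0,x1,y1=b
    print(n,"diff>40:",(np.abs(a-q)[y0:y1,x0:x1].max(2)>40).sum())
E
```

```text
time_s: 13.65
eef_pos: [0.6002, -0.0096, 0.3024]
orientation: [0.971, -0.237, 0.003, -0.001]
ft_force: [0.3, -0.4, 0.0]
grip_width: 0.755
time_s: 14.4
eef_pos: [0.4199, -0.0065, 0.4176]
orientation: [0.971, -0.237, 0.0, -0.0]
ft_force: [0.2, 0.8, -0.5]
grip_width: 0.748
top diff>40: 0
scene diff>40: 0
```

View pics/v7.png

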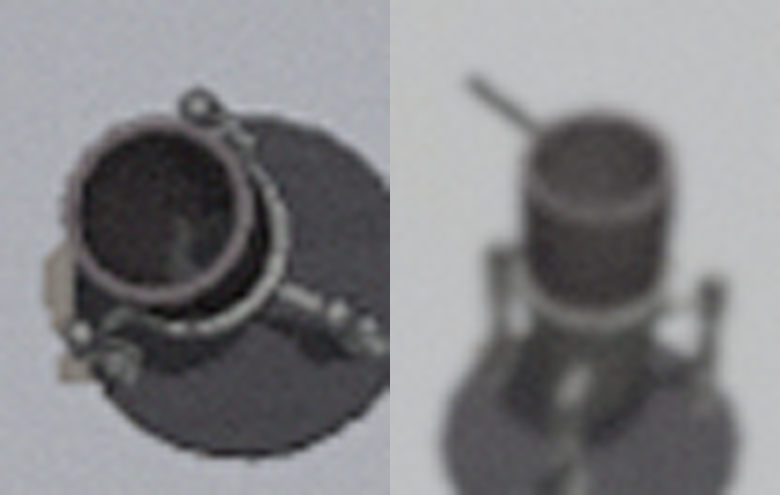

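Top crop: the sleeve rim is centred at ≈(162,209), inside the cone. Scene crop: sleeve rim centre ≈(598,164), upright in the cone, nothing touching. Check height and centring, then hand in.

```bash
python3 - <<'E'
from h import *
from station import ctrl
t=dict(np.load("top7.npz"));s=dict(np.load("scene7.npz"))
c=lambda x,y,o:((x+.5)/7.5-.5+o[0],(y+.5)/7.5-.5+o[1])
print("rim tri (expect z~.127, bias -.004)",*tri(t,c(162,209,(196,152)),s,c(208,164,(294,92))))
print("top at .127",onz(t,c(162,209,(196,152)),.127))
print(ctrl.sign_off())
E
```

```text
rim tri (expect z~.127, bias -.004) [ 0.60071736 -0.01008011  0.12695479] 0.0006222268742060973
top at .127 [ 0.60102298 -0.01011692  0.127     ]
the job is handed in; nothing more can be done
None
```

The middle sleeve is nested narrow end down in the spring-mounted cone, and the job was handed in at about 14.5 s on the robot clock, well under the 43 s limit.

**What I did:** I gripped the sleeve by its collar (opening about 48 mm) and lowered it into the cone. It first touched the +x side with up to about 6 N sideways and 5 N vertically. That is more than the springs' 2 N preload, so the cone may have dipped briefly. I backed up 2 mm and moved about 1 mm towards −x. I released it about 2.5 mm above loose rest, with forces at noise level.

**Last checks:**
- **Seating:** triangulation puts the sleeve rim at z = 0.127 m, which is the height expected at loose rest, and centred at (0.601, −0.010), on the cone within about 1 mm.
- **Upright:** the sleeve looks upright in both views, and the cone rim sits at the same image position as before, so it shows no sign of being pressed down.
- **Other sleeves:** the areas of both pictures holding the small and large sleeves show no change from the start.
- **Arm:** the gripper was clear at z ≈ 0.42 m and touching nothing.

**What disagreed:**
- **Camera heights:** early two-view heights came out 4–5 mm low, which is within calibration and reading error. The final check did not show this offset, so the seating height is good only to a few millimetres.
- **Tilt:** one outline measurement hinted at a 2–3° tilt while the sleeve was held. Later views did not show it.

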